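# Load the closed culture vessels into the carrier

### The arm

A 6-joint arm with a two-finger parallel gripper is mounted at the origin on the work surface. World frame = base frame: x ahead of the robot, y to its left, z up, the work surface at z = 0. Lengths are in m, angles in rad, forces in N, time in s.
With the tool pointing down it reaches from about 0.425 to 0.95 m from the base axis. Payload 3.5 kg.
Tool frame: the origin (TCP) lies between the finger pads; the fingertips stand 19 mm ahead of it and the grasp point (between the pads) is the TCP (ctrl.nose_length is the distance from the TCP to the fingertips, in m); z points along the fingers, y is the line along which they close (so a half turn about z gives the same grasp; the last joint's range is limited). The gripper opens to 85 mm and grips with 20 to 120 N. Pads are 22 mm wide; open, the fingers measure 114 mm over their backs; the gripper's body (76 mm by 85 mm) begins 54 mm behind the grasp point. The pads swing forward as they close: fully open they stand 13 mm farther back than shut.
Start: joints at [-1.266, 0.286, 1.577, -0, 1.279, -0.15], TCP at [0.297, -0.606, 0.25] pointing down, gripper open.
Joint ranges: [-2.77, 2.77], [-0.9, 2.22], [0.21, 2.48], [-1.53, 4.67], [0.24, 2.81], [-2.84, 2.84]. Speed limits (rad/s): [2.79, 2.79, 3.14, 3.14, 3.14, 3.14].

### API

Orientations are given as a unit quaternion [x, y, z, w].
In Python, from plant import ctrl gives the robot as it stands.
- The arm moves only by the tool apply_moves, never from a script. Its argument "series" is a list of rows, each a list of 6 numbers: the shift along the world's x, y, z scaled (see below), then the turn, a rotation vector about the world's x, y, z scaled (see below). A call has 1 to 20 rows; each row is the pose to reach, as a shift and turn from the pose commanded when the call began; what a row does not reach only later rows make up. The controller multiplies each number of a shift by 0.8 m and each number of a turn by 45 degrees. A row lasts 1/8 s, in which the tool goes at most 62.5 mm and 10.7 degrees, less where a joint would pass 70% of its speed; a pose out of reach is approached as far as the arm can. A call with a number of a shift or a turn outside -1 to 1 is refused whole. A call with a gripper value outside its range is refused whole. "jaw" is the opening, from 0 (shut) to 1 (fully open), set as the call begins (left out, the last holds). The fingers move at their own pace and stop on an object; "squeeze" is the grip in N (left out, the last holds). Time passes only in rows, so rows that repeat a pose let the fingers close. It gives the time, the measured TCP pose, the force, the opening and the grip force at its end, in the units of the state.
- ctrl.get_state(): the state, without advancing time (a new reading comes with each control period).
- ctrl.read_camera(name): name is "scene" or "top" or "wrist"; returns the picture (420x560x3 uint8, red, green, blue); there is no depth.
- ctrl.get_calibration(name): a dict with "fx", "fy", "cx", "cy" (pixels), "xyz" and "orientation" of the camera in the world; the wrist camera has in their place "hand_eye" (4x4, takes a point from camera to tool coordinates, whose origin is the TCP and whose axes are the flange's). Camera axes: x right, y up, looking along -z (the intrinsics and any distortion apply to the point x, -y, -z); pixel columns grow to the right and rows downward; lengths in m; the calibration is good to about 2 mm. A picture is of the moment at which its call begins: read the wrist's pose just before it. get_calibration takes no time and is no camera call.
- ctrl.sign_off(): hands the job in; it is judged then, once.
Trained networks look in the newest picture that a camera, given by its name, has taken for a name from the list of things; names that differ only in an ending like _2 or _b are one class to them, and where a whole thing is asked for, a point or a joint stands for the part that bears it (a point fixed in the world has none). Each returns a list of dicts, best first, with "p" (0 to 1); they miss things now and then, are a little off and sometimes report something else, mostly with a low value. They report only what shows in the picture. A call takes as long as a camera call.
- ctrl.boxes_of(thing, camera): "xy" ([column, row] as shares, 0 to 1, of the picture: columns of its width, rows of its height, amid what is visible of it).
- ctrl.silhouettes(thing, camera): "pixels" (420x560 bool, what is visible of it) and "xy" ([column, row] as shares, 0 to 1, of the picture: columns of its width, rows of its height, amid what is visible of it).
The state is a dict: "time": time; "qpos": joint angles; "dq": joint speeds; "joint_efforts": joint torques, N m; "eef_pos": TCP position; "tcp_rot": TCP orientation; "contact_force": force on the tool from outside, world axes, zero at the start; "wrist_torque": the same for the moment, N m; "opening": opening from 0.0 (shut) to 1.0 (fully open); "finger_force": force on a finger pad.
Only numpy, scipy, OpenCV 4.12 (cv2) and the standard library are available. Lean on these libraries where they do the work, as an engineer would, in place of code of your own. Each camera call takes 0.05 s, during which the arm holds its last target. There are 200 camera calls.

### The job

The four culture vessels with white lids are ready for the growth room: stand each of them upright, fully down, in the well of the carrier that fits its shape and size (round jar, slim tube, square pot, narrow oblong pot), without tipping any vessel over. The two open vessels without lids are still in use: leave them standing where they are.

Things in the scene. Friction and masses are not known exactly. Their poses are not given: they have to be found in the camera images.
- jar: wide round culture jar with white lid: upright cylinder, 62 mm diameter, 70 mm high with lid, about 0.2 kg. Stands loose on the table; pale jelly and green shoots show through the clear wall. Origin: centre of the underside, z up.
- tube: slim tall round culture tube with white lid: upright cylinder, 40 mm diameter, 88 mm high with lid, about 0.12 kg. Stands loose on the table; pale jelly and green shoots show through the clear wall. Origin: centre of the underside, z up.
- square_pot: square culture pot with white lid: 52 x 52 mm, 76 mm high with lid, about 0.18 kg. Stands loose on the table; pale jelly and green shoots show through the clear wall. Origin: centre of the underside, z up. x and y along its sides.
- flat_pot: narrow oblong culture pot with white lid: 34 mm (its x) by 62 mm (its y), 60 mm high with lid, about 0.12 kg. Stands loose on the table; pale jelly and green shoots show through the clear wall. Origin: centre of the underside, z up.
- open_jar: wide round jar WITHOUT lid, to be left alone: 62 mm diameter, 60 mm high, wall 3 mm, open at the top, some jelly inside. Origin: centre of the underside, z up.
- open_pot: square pot WITHOUT lid, to be left alone: 52 x 52 mm, 64 mm high, wall 3 mm, open at the top, some jelly inside. Origin: centre of the underside, z up, x and y along its sides.
- well_jar: well for the round jar: pale grey block 96 x 96 x 22 mm with a large round well of 80 mm diameter, 16 mm deep, dark at the bottom, floor 6 mm. One of four, 2 x 2, 104 mm apart, fixed in the carrier (aluminium tray 232 x 232 mm, rim 14 mm high, blocks square to it); which corner has which varies. Origin: centre of the underside, 5 mm above the table (well floor at 11, top at 27 mm); z up, x, y along its sides
- well_tube: well for the slim tube: pale grey block 96 x 96 x 22 mm with a small round well of 58 mm diameter, 16 mm deep, dark at the bottom, floor 6 mm. One of four, 2 x 2, 104 mm apart, fixed in the carrier (aluminium tray 232 x 232 mm, rim 14 mm high, blocks square to it); which corner has which varies. Origin: centre of the underside, 5 mm above the table (well floor at 11, top at 27 mm); z up, x, y along its sides
- well_square: well for the square pot: pale grey block 96 x 96 x 22 mm with a square well of 68 x 68 mm, 16 mm deep, dark at the bottom, floor 6 mm. One of four, 2 x 2, 104 mm apart, fixed in the carrier (aluminium tray 232 x 232 mm, rim 14 mm high, blocks square to it); which corner has which varies. Origin: centre of the underside, 5 mm above the table (well floor at 11, top at 27 mm); z up, x, y along its sides
- well_flat: well for the oblong pot: pale grey block 96 x 96 x 22 mm with an oblong well of 50 mm (along its x) by 78 mm (along its y), 16 mm deep, dark at the bottom, floor 6 mm. One of four, 2 x 2, 104 mm apart, fixed in the carrier (aluminium tray 232 x 232 mm, rim 14 mm high, blocks square to it); which corner has which varies. Origin: centre of the underside, 5 mm above the table (well floor at 11, top at 27 mm); z up, x, y along its sides

How it is judged:
By the outcome, as a careful person would: the job done as asked, in the order asked, and still so for the second after the job is handed in, with the robot touching nothing.
It also fails if it takes over 115 s, if anything falls off the work surface, if the arm or the gripper's body presses on something with over 40 N, if the wrist force passes 120 N, or if a joint passes its speed limit or range.

## Working session

There is one attempt and no reset: what is moved stays moved. The work goes in short steps, Python scripts to look and compute and a tool call to move; the robot and the scene stay as the last step left them, time stands still between calls to the robot, and variables do not carry over. Pictures are saved under pics/ and viewed, at most 14 in all, crops included, and the job is handed in when it is done.

Besides the shell and the picture viewer there is one more tool, called after "Emit:" by a JSON object that holds its "fn" and its "kwargs", one argument or row to a line. apply_moves: Moves the arm, as the interface text tells. Shifts and turns lie within -1 to 1; 1 stands for 0.8 m of shift or 45 degrees of turn. Its arguments: {"type":"object","properties":{"series":{"type":"array"},"jaw":{"type":"number"},"squeeze":{"type":"number"}},"required":["series"]}

```bash
ls; mkdir -p pics
python3 - <<'E'
from plant import ctrl
import cv2,numpy as np
for c in("scene","top"):
    im=ctrl.read_camera(c); cv2.imwrite(f"pics/{c}0.png",im[:,:,::-1]); print(c,ctrl.get_calibration(c))
print(ctrl.get_calibration("wrist")); s=ctrl.get_state(); print(s)
for n in "jar tube square_pot flat_pot open_jar open_pot well_jar well_tube well_square well_flat".split():
    print(n,[(round(d["p"],2),(np.array(d["xy"])*[560,420]).round(1).tolist()) for d in ctrl.boxes_of(n,"top")[:3]])
E
```

```text
pics
scene {'fx': 464.41920544523913, 'fy': 464.41920544523913, 'cx': 279.768780228713, 'cy': 213.70447894023113, 'xyz': array([ 0.89022079, -0.42249034,  0.73107827]), 'orientation': array([0.31698888, 0.10689475, 0.31345719, 0.88872727])}
top {'fx': 457.15036309154334, 'fy': 457.15036309154334, 'cx': 280.20723714087023, 'cy': 212.80705988211008, 'xyz': array([0.40010701, 0.01215428, 0.99370282]), 'orientation': array([-0.04391999,  0.04884056,  0.71503034, -0.6960009 ])}
{'fx': 353.66697356423134, 'fy': 353.66697356423134, 'cx': 280.8346666393637, 'cy': 206.74497013484307, 'hand_eye': array([[-3.15061230e-04,  9.50360992e-01,  3.11149298e-01,
         7.95053179e-02],
       [ 9.99999944e-01,  3.35613571e-04, -1.25111478e-05,
        -5.93003997e-04],
       [-1.16316034e-04,  3.11149277e-01, -9.50361044e-01,
        -1.23423055e-01],
       [ 0.00000000e+00,  0.00000000e+00,  0.00000000e+00,
         1.00000000e+00]])}
{'time': 0.1, 'qpos': array([-1.26600417e+00,  2.87115421e-01,  1.57799128e+00,  2.45455851e-05,
        1.27859229e+00, -1.49982134e-01]), 'dq': array([ 0.00182583
[... 197 characters left out ...]
334956e-06]), 'eef_pos': array([ 0.2963804 , -0.60585704,  0.24908117]), 'tcp_rot': array([ 9.74259002e-01,  2.25429119e-01, -6.97256415e-05, -1.05092558e-03]), 'contact_force': array([ 0.4057029 ,  0.13943271, -0.22485781]), 'wrist_torque': array([-0.01603707,  0.0096397 ,  0.02551214]), 'finger_force': 0.0, 'opening': 1.0010068148413258}
jar [(0.9, [351.6, 173.9])]
tube [(0.75, [360.4, 250.9])]
square_pot [(0.73, [416.4, 161.3])]
flat_pot [(0.79, [425.2, 241.8])]
open_jar [(0.8, [296.3, 169.4])]
open_pot [(0.59, [277.4, 246.4]), (0.24, [357.5, 252.6])]
well_jar [(0.97, [195.4, 181.7])]
well_tube [(0.6, [212.5, 227.2])]
well_square [(0.84, [149.4, 201.0])]
well_flat [(0.94, [167.9, 242.1])]
```

View pics/top0.png

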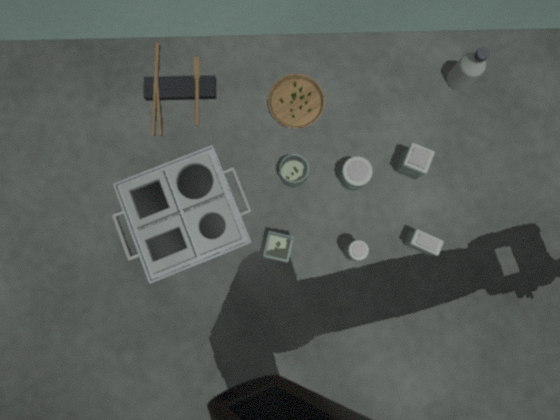

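View pics/scene0.png

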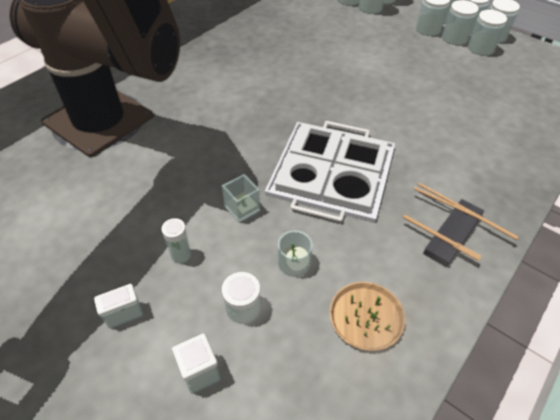

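```bash
cat > h.py <<'E'
from plant import ctrl
import cv2,numpy as np
from scipy.spatial.transform import Rotation as R
def cam(name):
    c=ctrl.get_calibration(name)
    if name=="wrist":
        s=ctrl.get_state(); r=R.from_quat(s["tcp_rot"]).as_matrix(); H=np.array(c["hand_eye"])
        return c,r@H[:3,:3],s["eef_pos"]+r@H[:3,3]
    return c,R.from_quat(c["orientation"]).as_matrix(),np.array(c["xyz"])
def toworld(px,z,C):
    c,M,o=C; px=np.atleast_2d(px).astype(float)
    d=np.c_[(px[:,0]-c["cx"])/c["fx"],-(px[:,1]-c["cy"])/c["fy"],-np.ones(len(px))]@M.T
    return o+d*((z-o[2])/d[:,2])[:,None]
def rect(mask,z,C):
    cn=max(cv2.findContours(mask.astype(np.uint8),cv2.RETR_EXTERNAL,cv2.CHAIN_APPROX_NONE)[0],key=cv2.contourArea)[:,0]
    w=toworld(cn,z,C)[:,:2]
    (c,s,a)=cv2.minAreaRect((w*1000).astype(np.float32)); return np.round(c,1),np.round(s,1),round(a,1)
H=dict(jar=.07,tube=.088,square_pot=.076,flat_pot=.06)
E
python3 - <<'E'
from h import *
im=ctrl.read_camera("top"); C=cam("top"); hsv=cv2.cvtColor(im,cv2.COLOR_RGB2HSV)
px=dict(jar=(357,170),tube=(358,250),square_pot=(419,157),flat_pot=(427,242))
g=cv2.cvtColor(im,cv2.COLOR_RGB2GRAY)
for n,(u,v) in px.items():
    t=0.8*np.median(g[v-3:v+4,u-3:u+4]); m=(g>t).astype(np.uint8); l=cv2.connectedComponents(m,connectivity=4)[1]
    mm=(l==l[v,u]); print(n,t,mm.sum(),rect(mm,H[n],C))
for n,(u,v) in dict(well_jar=(195,181),well_tube=(212,227),well_square=(149,200),well_flat=(166,243)).items():
    m=(g<70).astype(np.uint8); l=cv2.connectedComponents(m,connectivity=4)[1]
    print(n,g[v,u],rect(l==l[v,u],.027,C))
    d=ctrl.silhouettes(n,"top")[0]; print("  sil",d["pixels"].sum(),rect(d["pixels"],.027,C))
E
```

```text
jar 117.60000000000001 709 (array([ 605.9, -158. ]), array([60. , 61.4]), 87.4)
tube 123.2 321 (array([ 441.8, -148.2]), array([38.7, 38.2]), 42.8)
square_pot 116.0 621 (array([ 628.8, -285.6]), array([51.3, 53.6]), 65.9)
flat_pot 119.2 489 (array([ 455.4, -295. ]), array([61.2, 33.6]), 63.7)
well_jar 53 (array([600.6, 187. ]), array([73. , 72.2]), 88.5)
  sil 2092 (array([600.9, 184.2]), array([102.4,  99.2]), 20.7)
well_tube 64 (array([504.4, 150.3]), array([49.1, 49.1]), 88.5)
  sil 2116 (array([505.3, 148.6]), array([99.4, 98.6]), 21.1)
well_square 49 (array([565.2, 282.8]), array([62.3, 63.6]), 20.4)
  sil 2102 (array([564.8, 280.9]), array([102.2,  98.5]), 19.4)
well_flat 66 (array([468.2, 247. ]), array([44.9, 73.9]), 20.5)
  sil 2127 (array([565.8, 280.9]), array([101. ,  99.8]), 20.7)
```

The lids and wells measure consistently, with sizes matching the nominal ones. Next I move to a hover over the jar and check it with the wrist camera.

Emit:
{"fn": "apply_moves", "kwargs": {
  "series": [
    [0.386,0.56,-0.1,0,0,0],
    [0.386,0.56,-0.1,0,0,0],
    [0.386,0.56,-0.1,0,0,0],
    [0.386,0.56,-0.1,0,0,0],
    [0.386,0.56,-0.1,0,0,0],
    [0.386,0.56,-0.1,0,0,0],
    [0.386,0.56,-0.1,0,0,0],
    [0.386,0.56,-0.1,0,0,0],
    [0.386,0.56,-0.1,0,0,0],
    [0.386,0.56,-0.1,0,0,0],
    [0.386,0.56,-0.1,0,0,0]
  ],
  "jaw": 1,
  "squeeze": 35
}}

```text
time: 2.22
eef_pos: [0.6052, -0.1586, 0.1704]
tcp_rot: [0.974, 0.226, -0.0, 0.0]
contact_force: [-0.6, -0.1, -0.2]
opening: 1.001
finger_force: 0.0
```

Run:
```python
from h import *
C=cam("wrist"); im=ctrl.read_camera("wrist"); cv2.imwrite("pics/w1.png",im[:,:,::-1])
for n in H:
    for d in ctrl.silhouettes(n,"wrist")[:1]: print(n,round(d["p"],2),np.array(d["xy"])*[560,420],toworld(np.array(d["xy"])*[560,420],H[n]*.8,C))
```

```text
jar 0.67 [281.176 206.682] [[ 0.6065724  -0.15757575  0.056     ]]
tube 0.63 [193.312 357.714] [[ 0.47067778 -0.14849146  0.0704    ]]
square_pot 0.55 [451.08  247.506] [[ 0.6339636  -0.28047003  0.0608    ]]
flat_pot 0.55 [337.68  375.102] [[ 0.48779212 -0.27025499  0.048     ]]
```

View pics/w1.png

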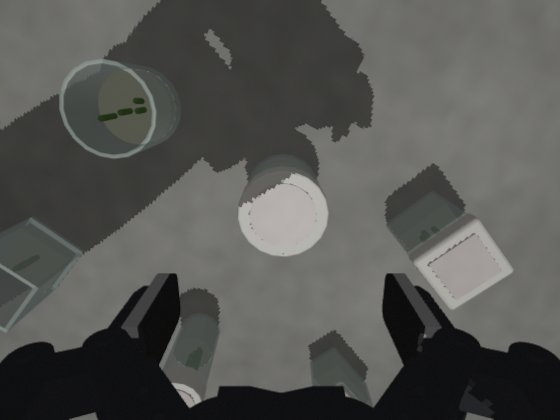

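The jar lid is centred between the fingers (lid at about 283,213; finger gap centred at about column 281), so I descend.

Emit:
{"fn": "apply_moves", "kwargs": {
  "series": [
    [0,0,-0.06,0,0,0],
    [0,0,-0.1,0,0,0],
    [0,0,-0.13,0,0,0],
    [0,0,-0.156,0,0,0],
    [0,0,-0.156,0,0,0],
    [0,0,-0.156,0,0,0]
  ]
}}

```text
time: 3.22
eef_pos: [0.606, -0.1589, 0.0466]
tcp_rot: [0.974, 0.225, 0.001, 0.001]
contact_force: [0.1, -0.3, 0.1]
opening: 1.002
finger_force: 0.0
```

Emit:
{"fn": "apply_moves", "kwargs": {
  "series": [
    [0,0,0,0,0,0],
    [0,0,0,0,0,0],
    [0,0,0,0,0,0],
    [0,0,0,0,0,0],
    [0,0,0,0,0,0],
    [0,0,0,0,0,0]
  ],
  "jaw": 0,
  "squeeze": 35
}}

```text
time: 3.98
eef_pos: [0.6064, -0.1588, 0.0472]
tcp_rot: [0.974, 0.225, 0.001, 0.001]
contact_force: [-1.1, 0.2, 6.3]
opening: 0.721
finger_force: 38.8
```

Emit:
{"fn": "apply_moves", "kwargs": {
  "series": [
    [0,0,0.05,0,0,0],
    [0,0,0.12,0,0,0],
    [0,0,0.19,0,0,0],
    [0,0.04,0.19,0,0,0],
    [-0.002,0.11,0.19,0,0,0],
    [-0.003,0.18,0.19,0,0,0],
    [-0.004,0.25,0.19,0,0,0],
    [-0.005,0.32,0.19,0,0,0],
    [-0.006,0.38,0.19,0,0,0],
    [-0.006,0.41,0.19,0,0,0],
    [-0.006,0.4275,0.19,0,0,0],
    [-0.006,0.4275,0.16,0,0,0],
    [-0.006,0.4275,0.12,0,0,0],
    [-0.006,0.4275,0.1,0,0,0],
    [-0.006,0.4275,0.1,0,0,0]
  ]
}}

```text
time: 5.85
eef_pos: [0.5994, 0.183, 0.1236]
tcp_rot: [0.974, 0.225, -0.002, -0.0]
contact_force: [0.2, 0.2, -1.6]
opening: 0.72
finger_force: 39.1
```

Run:
```python
from h import *
C=cam("wrist"); im=ctrl.read_camera("wrist"); cv2.imwrite("pics/w2.png",im[:,:,::-1])
for n in ["well_jar","well_tube","well_square","well_flat"]:
    for d in ctrl.silhouettes(n,"wrist")[:1]: print(n,round(d["p"],2),np.array(d["xy"])*[560,420],rect(d["pixels"],.027,C))
```

```text
well_jar 0.75 [123.704 186.984] (array([568.1, 281.4]), array([ 99. , 100.9]), 21.0)
well_tube 0.72 [415.8   415.002] (array([493.8,   7.8]), array([7.5, 8.5]), 26.1)
well_square 0.63 [124.712 189.504] (array([567.6, 281.5]), array([ 99.6, 101.1]), 20.8)
well_flat 0.86 [109.2   291.984] (array([489.9, 257. ]), array([66. , 91.5]), 20.5)
```

View pics/w2.png

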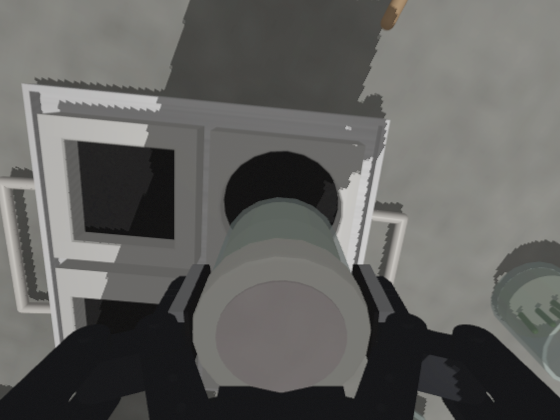

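The square well in the wrist view agrees with the top view to about 3 mm. The round well lies right under the jar, with its far rim at about (281,151), so I lower the jar slowly.

Emit:
{"fn": "apply_moves", "kwargs": {
  "series": [
    [0.004,0.001,0,0,0,0],
    [0.004,0.001,-0.03,0,0,0],
    [0.004,0.001,-0.055,0,0,0],
    [0.004,0.001,-0.07,0,0,0],
    [0.004,0.001,-0.08,0,0,0],
    [0.004,0.001,-0.085,0,0,0],
    [0.004,0.001,-0.085,0,0,0],
    [0.004,0.001,-0.085,0,0,0]
  ]
}}

```text
time: 7.1
eef_pos: [0.6044, 0.1846, 0.0582]
tcp_rot: [0.974, 0.225, 0.001, 0.0]
contact_force: [0.4, -0.1, -1.3]
opening: 0.717
finger_force: 39.2
```

Emit:
{"fn": "apply_moves", "kwargs": {
  "series": [
    [0,0,-0.002,0,0,0],
    [0,0,-0.003,0,0,0],
    [0,0,-0.003,0,0,0]
  ]
}}

```text
time: 7.48
eef_pos: [0.6045, 0.1846, 0.0582]
tcp_rot: [0.974, 0.226, 0.0, 0.0]
contact_force: [-5.2, -1.8, 10.3]
opening: 0.718
finger_force: 40.1
```

Emit:
{"fn": "apply_moves", "kwargs": {
  "series": [
    [0,0,0,0,0,0],
    [0,0,0,0,0,0],
    [0,0,0,0,0,0],
    [0,0,0,0,0,0],
    [0,0,0,0,0,0]
  ],
  "jaw": 1
}}

```text
time: 8.1
eef_pos: [0.6037, 0.1844, 0.0549]
tcp_rot: [0.974, 0.225, -0.0, -0.0]
contact_force: [0.3, -0.2, 0.6]
opening: 0.994
finger_force: 0.0
```

Emit:
{"fn": "apply_moves", "kwargs": {
  "series": [
    [0,0,0.07,0,0,0],
    [0,0,0.14,0,0,0],
    [0,0,0.19,0,0,0],
    [-0.03,-0.06,0.19,0,0,0],
    [-0.06,-0.125,0.19,0,0,0],
    [-0.09,-0.19,0.19,0,0,0],
    [-0.12,-0.255,0.19,0,0,0],
    [-0.15,-0.32,0.18,0,0,0],
    [-0.18,-0.38,0.16,0,0,0],
    [-0.2025,-0.416,0.144,0,0,0],
    [-0.2025,-0.416,0.144,0,0,0],
    [-0.2025,-0.416,0.144,0,0,0]
  ]
}}

```text
time: 9.6
eef_pos: [0.4421, -0.1482, 0.1707]
tcp_rot: [0.974, 0.225, 0.0, 0.0]
contact_force: [0.5, -0.6, -0.3]
opening: 1.002
finger_force: 0.0
```

Run:
```python
from h import *
C=cam("wrist"); im=ctrl.read_camera("wrist"); cv2.imwrite("pics/w3.png",im[:,:,::-1])
T=cam("top"); t=ctrl.read_camera("top"); cv2.imwrite("pics/t3.png",cv2.resize(t[120:300,80:320,::-1],None,fx=3,fy=3))
```

```text
(no output)
```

View pics/w3.png

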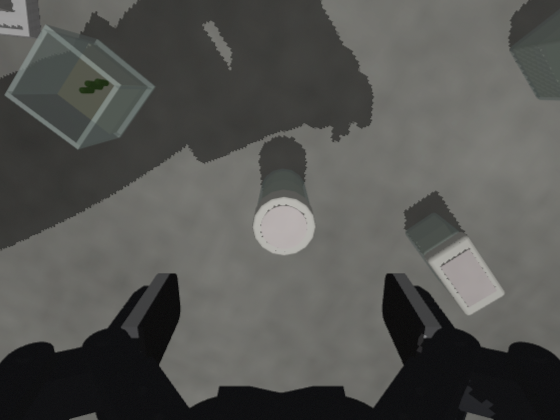

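View pics/t3.png

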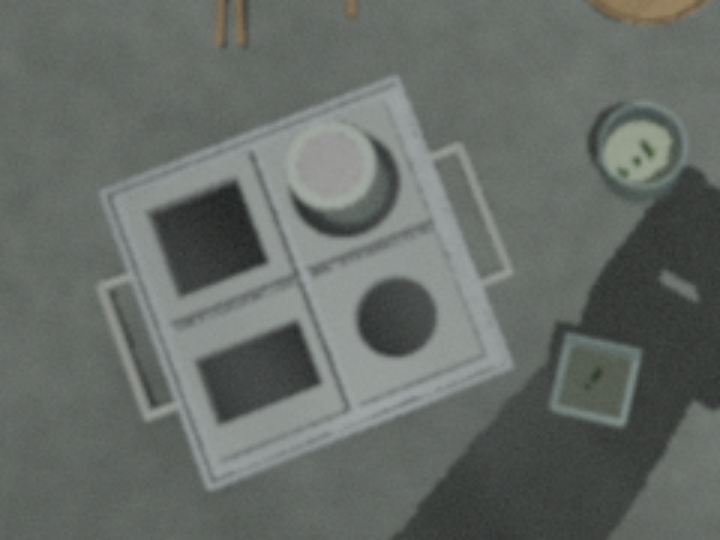

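The jar is seated in its round well, and the tube lid (284,226) is centred between the fingers.

Emit:
{"fn": "apply_moves", "kwargs": {
  "series": [
    [0,0,-0.06,0,0,0],
    [0,0,-0.1,0,0,0],
    [0,0,-0.13,0,0,0],
    [0,0,-0.144,0,0,0],
    [0,0,-0.144,0,0,0],
    [0,0,-0.144,0,0,0]
  ]
}}

```text
time: 10.45
eef_pos: [0.4428, -0.1487, 0.0563]
tcp_rot: [0.974, 0.226, 0.001, 0.001]
contact_force: [0.3, -0.3, -0.2]
opening: 1.0
finger_force: 0.0
```

Emit:
{"fn": "apply_moves", "kwargs": {
  "series": [
    [0,0,0,0,0,0],
    [0,0,0,0,0,0],
    [0,0,0,0,0,0],
    [0,0,0,0,0,0],
    [0,0,0,0,0,0],
    [0,0,0,0,0,0],
    [0,0,0,0,0,0],
    [0,0,0,0,0,0]
  ],
  "jaw": 0,
  "squeeze": 30
}}

```text
time: 11.45
eef_pos: [0.4421, -0.1487, 0.0557]
tcp_rot: [0.974, 0.225, 0.0, 0.0]
contact_force: [-1.2, -1.0, 5.4]
opening: 0.46
finger_force: 30.3
```

Emit:
{"fn": "apply_moves", "kwargs": {
  "series": [
    [0,0,0.05,0,0,0],
    [0,0,0.12,0,0,0],
    [0,0,0.19,0,0,0],
    [0.01,0.05,0.19,0,0,0],
    [0.025,0.12,0.19,0,0,0],
    [0.04,0.19,0.19,0,0,0],
    [0.055,0.26,0.19,0,0,0],
    [0.07,0.33,0.19,0,0,0],
    [0.08,0.36,0.19,0,0,0],
    [0.0815,0.371,0.18,0,0,0],
    [0.0815,0.371,0.14,0,0,0],
    [0.0815,0.371,0.1,0,0,0],
    [0.0815,0.371,0.06,0,0,0],
    [0.0815,0.371,0.035,0,0,0],
    [0.0815,0.371,0.022,0,0,0],
    [0.0815,0.371,0.015,0,0,0],
    [0.0815,0.371,0.012,0,0,0],
    [0.0815,0.371,0.012,0,0,0],
    [0.0815,0.371,0.012,0,0,0]
  ]
}}

```text
time: 13.82
eef_pos: [0.5078, 0.1481, 0.0666]
tcp_rot: [0.974, 0.226, 0.001, 0.0]
contact_force: [-2.1, -0.4, 5.8]
opening: 0.458
finger_force: 31.0
```

Emit:
{"fn": "apply_moves", "kwargs": {
  "series": [
    [0,0,0,0,0,0],
    [0,0,0,0,0,0],
    [0,0,0,0,0,0],
    [0,0,0,0,0,0],
    [0,0,0,0,0,0],
    [0,0,0,0,0,0]
  ],
  "jaw": 1
}}

```text
time: 14.58
eef_pos: [0.5069, 0.1485, 0.0646]
tcp_rot: [0.974, 0.225, -0.0, -0.0]
contact_force: [0.0, 0.4, -0.2]
opening: 0.997
finger_force: 0.0
```

Emit:
{"fn": "apply_moves", "kwargs": {
  "series": [
    [0,0,0.07,0,0,0],
    [0,0,0.14,0,0,0],
    [0,0,0.19,0,0,0],
    [0.02,-0.06,0.19,0,0,0.1],
    [0.035,-0.13,0.19,0,0,0.3],
    [0.055,-0.2,0.19,0,0,0.5],
    [0.075,-0.27,0.19,0,0,0.7],
    [0.095,-0.34,0.19,0,0,0.884],
    [0.115,-0.41,0.19,0,0,0.884],
    [0.135,-0.48,0.16,0,0,0.884],
    [0.1535,-0.5416,0.132,0,0,0.884],
    [0.1535,-0.5416,0.132,0,0,0.884],
    [0.1535,-0.5416,0.132,0,0,0.884],
    [0.1535,-0.5416,0.132,0,0,0.884]
  ]
}}

```text
time: 16.32
eef_pos: [0.6302, -0.2836, 0.1717]
tcp_rot: [0.839, 0.544, 0.0, 0.001]
contact_force: [-0.6, -0.1, -0.6]
opening: 1.001
finger_force: 0.0
```

Run:
```python
from h import *
C=cam("wrist"); im=ctrl.read_camera("wrist"); cv2.imwrite("pics/w4.png",im[:,:,::-1])
```

```text
(no output)
```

View pics/w4.png

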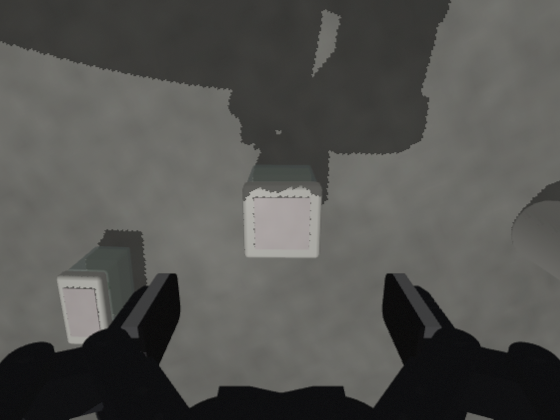

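The square lid (centre about 282,219) is centred and aligned with the fingers.

Emit:
{"fn": "apply_moves", "kwargs": {
  "series": [
    [0,0,-0.06,0,0,0],
    [0,0,-0.1,0,0,0],
    [0,0,-0.135,0,0,0],
    [0,0,-0.1525,0,0,0],
    [0,0,-0.1525,0,0,0],
    [0,0,-0.1525,0,0,0]
  ]
}}

```text
time: 17.12
eef_pos: [0.6308, -0.2852, 0.0503]
tcp_rot: [0.839, 0.544, 0.001, 0.001]
contact_force: [1.0, -0.9, 0.2]
opening: 0.994
finger_force: 0.0
```

Emit:
{"fn": "apply_moves", "kwargs": {
  "series": [
    [0,0,0,0,0,0],
    [0,0,0,0,0,0],
    [0,0,0,0,0,0],
    [0,0,0,0,0,0],
    [0,0,0,0,0,0],
    [0,0,0,0,0,0],
    [0,0,0,0,0,0]
  ],
  "jaw": 0,
  "squeeze": 35
}}

```text
time: 18.0
eef_pos: [0.6304, -0.2853, 0.0495]
tcp_rot: [0.839, 0.543, 0.0, 0.001]
contact_force: [0.2, 0.3, 5.1]
opening: 0.605
finger_force: 38.3
```

Emit:
{"fn": "apply_moves", "kwargs": {
  "series": [
    [0,0,0.05,0,0,0],
    [0,0,0.12,0,0,0],
    [0,0,0.19,0,0,0.05],
    [-0.005,0.05,0.2,0,0,0.15],
    [-0.01,0.12,0.2,0,0,0.3],
    [-0.02,0.19,0.2,0,0,0.45],
    [-0.03,0.26,0.2,0,0,0.6],
    [-0.04,0.33,0.2,0,0,0.75],
    [-0.05,0.4,0.2,0,0,0.9],
    [-0.06,0.47,0.2,0,0,0.99],
    [-0.07,0.54,0.2,0,0,0.99],
    [-0.075,0.61,0.2,0,0,0.99],
    [-0.0795,0.67,0.2,0,0,0.99],
    [-0.0795,0.707,0.19,0,0,0.99],
    [-0.0795,0.707,0.17,0,0,0.99],
    [-0.0795,0.707,0.13,0,0,0.99],
    [-0.0795,0.707,0.1,0,0,0.99],
    [-0.0795,0.707,0.1,0,0,0.99]
  ]
}}

```text
time: 20.25
eef_pos: [0.5634, 0.2788, 0.1236]
tcp_rot: [0.571, 0.821, -0.004, -0.003]
contact_force: [0.7, 0.3, -2.6]
opening: 0.608
finger_force: 37.8
```

Run:
```python
from h import *
C=cam("wrist"); im=ctrl.read_camera("wrist"); cv2.imwrite("pics/w5.png",im[:,:,::-1])
```

```text
(no output)
```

View pics/w5.png

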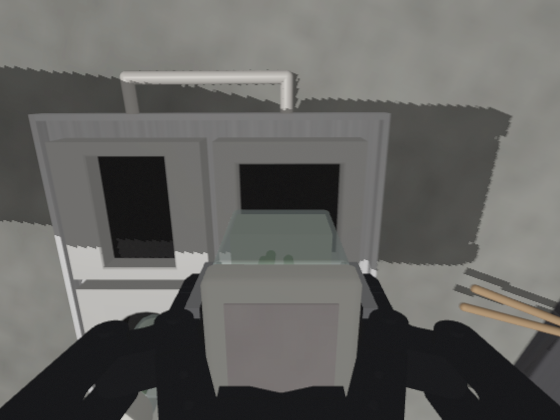

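The pot is square to its well. It sits about 8 px (about 4 mm) off, which is the arm's remaining lag, so I lower it.

Emit:
{"fn": "apply_moves", "kwargs": {
  "series": [
    [0.001,0,0,0,0,0],
    [0.001,0,-0.025,0,0,0],
    [0.001,0,-0.05,0,0,0],
    [0.001,0,-0.07,0,0,0],
    [0.001,0,-0.08,0,0,0],
    [0.001,0,-0.087,0,0,0],
    [0.001,0,-0.088,0,0,0],
    [0.001,0,-0.088,0,0,0],
    [0.001,0,-0.088,0,0,0]
  ]
}}

```text
time: 21.42
eef_pos: [0.5676, 0.2811, 0.0605]
tcp_rot: [0.571, 0.821, 0.0, 0.0]
contact_force: [-3.2, -1.4, 6.4]
opening: 0.605
finger_force: 38.9
```

Emit:
{"fn": "apply_moves", "kwargs": {
  "series": [
    [0,0,0,0,0,0],
    [0,0,0,0,0,0],
    [0,0,0,0,0,0],
    [0,0,0,0,0,0],
    [0,0,0,0,0,0],
    [0,0,0.07,0,0,0],
    [0,0,0.13,0,0,0],
    [0,0,0.18,0,0,0],
    [-0.01,-0.06,0.18,0,0,-0.05],
    [-0.02,-0.13,0.18,0,0,-0.15],
    [-0.04,-0.2,0.18,0,0,-0.25],
    [-0.055,-0.27,0.18,0,0,-0.35],
    [-0.065,-0.34,0.18,0,0,-0.45],
    [-0.07,-0.36,0.18,0,0,-0.5]
  ],
  "jaw": 1
}}

```text
time: 23.18
eef_pos: [0.5105, -0.0097, 0.2021]
tcp_rot: [0.722, 0.692, 0.0, 0.0]
contact_force: [-0.1, 0.4, 0.8]
opening: 1.006
finger_force: 0.0
```

Emit:
{"fn": "apply_moves", "kwargs": {
  "series": [
    [-0.01,-0.06,0,0,0,-0.1],
    [-0.025,-0.13,0,0,0,-0.3],
    [-0.04,-0.2,0,0,0,-0.45],
    [-0.055,-0.27,0,0,0,-0.54],
    [-0.065,-0.33,-0.02,0,0,-0.54],
    [-0.0696,-0.3595,-0.0395,0,0,-0.54],
    [-0.0696,-0.3595,-0.0395,0,0,-0.54],
    [-0.0696,-0.3595,-0.0395,0,0,-0.54],
    [-0.0696,-0.3595,-0.0395,0,0,-0.54]
  ]
}}

```text
time: 24.3
eef_pos: [0.456, -0.2939, 0.1711]
tcp_rot: [0.85, 0.528, 0.0, 0.001]
contact_force: [0.4, -0.9, 0.2]
opening: 1.004
finger_force: 0.0
```

Run:
```python
from h import *
C=cam("wrist"); im=ctrl.read_camera("wrist"); cv2.imwrite("pics/w6.png",im[:,:,::-1])
```

```text
(no output)
```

View pics/w6.png

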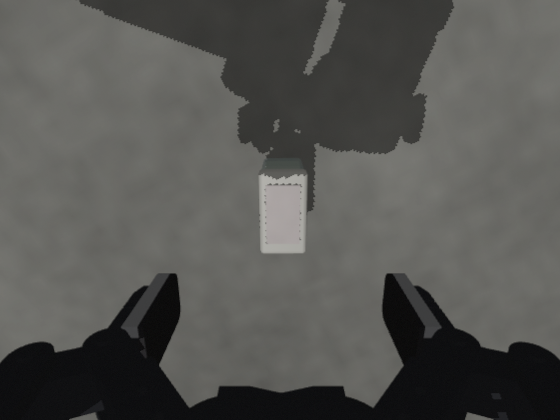

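The flat pot lid (centre about 283,212) is centred and aligned.

Emit:
{"fn": "apply_moves", "kwargs": {
  "series": [
    [0,0,-0.06,0,0,0],
    [0,0,-0.1,0,0,0],
    [0,0,-0.14,0,0,0],
    [0,0,-0.16,0,0,0],
    [0,0,-0.16,0,0,0],
    [0,0,-0.16,0,0,0]
  ]
}}

```text
time: 25.1
eef_pos: [0.4563, -0.2955, 0.0438]
tcp_rot: [0.85, 0.527, 0.0, 0.001]
contact_force: [1.1, 0.2, 0.2]
opening: 1.003
finger_force: 0.0
```

Emit:
{"fn": "apply_moves", "kwargs": {
  "series": [
    [0,0,0,0,0,0],
    [0,0,0,0,0,0],
    [0,0,0,0,0,0],
    [0,0,0,0,0,0],
    [0,0,0,0,0,0],
    [0,0,0,0,0,0],
    [0,0,0,0,0,0],
    [0,0,0,0,0,0],
    [0,0,0,0,0,0]
  ],
  "jaw": 0,
  "squeeze": 30
}}

```text
time: 26.22
eef_pos: [0.4556, -0.2952, 0.0429]
tcp_rot: [0.85, 0.527, 0.0, 0.001]
contact_force: [1.0, -0.0, 5.3]
opening: 0.395
finger_force: 31.0
```

Emit:
{"fn": "apply_moves", "kwargs": {
  "series": [
    [0,0,0.05,0,0,0],
    [0,0,0.12,0,0,0],
    [0,0,0.19,0,0,0.05],
    [0.002,0.05,0.2,0,0,0.15],
    [0.004,0.11,0.2,0,0,0.25],
    [0.006,0.17,0.2,0,0,0.35],
    [0.008,0.23,0.2,0,0,0.45],
    [0.01,0.3,0.2,0,0,0.5]
  ]
}}

```text
time: 27.22
eef_pos: [0.4622, -0.0532, 0.2009]
tcp_rot: [0.731, 0.683, -0.0, -0.001]
contact_force: [0.3, 0.4, -1.0]
opening: 0.393
finger_force: 30.5
```

Emit:
{"fn": "apply_moves", "kwargs": {
  "series": [
    [0.002,0.06,0,0,0,0.15],
    [0.003,0.13,0,0,0,0.3],
    [0.005,0.2,0,0,0,0.45],
    [0.007,0.27,0,0,0,0.54],
    [0.008,0.33,0,0,0,0.54],
    [0.009,0.36,0,0,0,0.54],
    [0.009,0.375,-0.02,0,0,0.54],
    [0.009,0.375,-0.06,0,0,0.54],
    [0.009,0.375,-0.1,0,0,0.54],
    [0.009,0.375,-0.1,0,0,0.54],
    [0.009,0.375,-0.1,0,0,0.54]
  ]
}}

```text
time: 28.6
eef_pos: [0.4707, 0.2447, 0.1224]
tcp_rot: [0.571, 0.821, -0.0, -0.0]
contact_force: [1.0, -0.9, -1.2]
opening: 0.396
finger_force: 30.4
```

Run:
```python
from h import *
C=cam("wrist"); im=ctrl.read_camera("wrist"); cv2.imwrite("pics/w7.png",im[:,:,::-1])
```

```text
(no output)
```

View pics/w7.png

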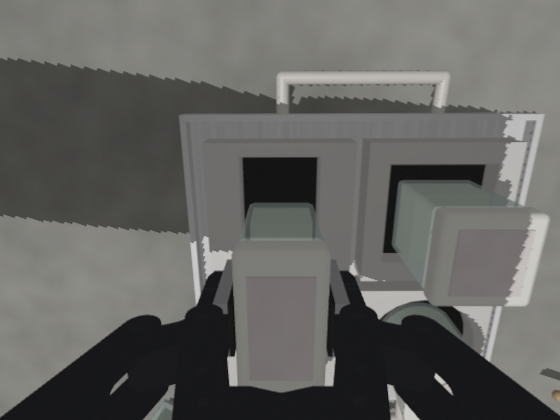

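The well (column about 280) lines up with the pot (column about 281), and the square pot is seated in its well.

Emit:
{"fn": "apply_moves", "kwargs": {
  "series": [
    [0,0,-0.025,0,0,0],
    [0,0,-0.05,0,0,0],
    [0,0,-0.07,0,0,0],
    [0,0,-0.08,0,0,0],
    [0,0,-0.086,0,0,0],
    [0,0,-0.088,0,0,0],
    [0,0,-0.088,0,0,0],
    [0,0,-0.088,0,0,0]
  ]
}}

```text
time: 29.65
eef_pos: [0.4712, 0.2454, 0.0539]
tcp_rot: [0.571, 0.821, 0.0, 0.0]
contact_force: [-3.3, -1.4, 6.1]
opening: 0.394
finger_force: 31.4
```

Contact came at the expected height (0.0429 + 0.011). Now I release, lift, and back away for a clear view.

Emit:
{"fn": "apply_moves", "kwargs": {
  "series": [
    [0,0,0,0,0,0],
    [0,0,0,0,0,0],
    [0,0,0,0,0,0],
    [0,0,0,0,0,0],
    [0,0,0,0,0,0],
    [0,0,0.06,0,0,0],
    [0,0,0.13,0,0,0],
    [0,0,0.2,0,0,0],
    [0,0,0.26,0,0,0],
    [0,-0.07,0.26,0,0,0],
    [0,-0.14,0.26,0,0,0],
    [0,-0.21,0.26,0,0,0],
    [0,-0.28,0.26,0,0,0],
    [0,-0.35,0.26,0,0,0],
    [0,-0.42,0.26,0,0,0],
    [0.05,-0.49,0.26,0,0,0],
    [0.05,-0.56,0.26,0,0,0],
    [0.05,-0.63,0.26,0,0,0],
    [0.05,-0.63,0.26,0,0,0],
    [0.05,-0.63,0.26,0,0,0]
  ],
  "jaw": 0.85
}}

```text
time: 32.15
eef_pos: [0.5102, -0.2586, 0.2595]
tcp_rot: [0.571, 0.821, 0.0, -0.001]
contact_force: [0.2, 0.0, 0.1]
opening: 0.848
finger_force: 0.0
```

Run:
```python
from h import *
t=ctrl.read_camera("top"); s=ctrl.read_camera("scene")
a=cv2.resize(t[120:300,80:320,::-1],(400,300)); b=cv2.resize(s[80:290,170:450,::-1],(400,300))
cv2.imwrite("pics/end.png",np.hstack([a,b]))
```

```text
(no output)
```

View pics/end.png

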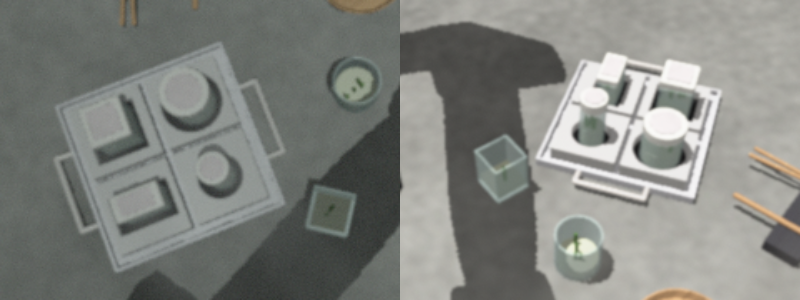

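All four lidded vessels stand upright in their wells, and the two open vessels have not moved.

```bash
python3 -c "
from plant import ctrl; print(ctrl.sign_off())"
```

```text
the job is handed in; nothing more can be done
None
```

I put all four lidded vessels upright in their matching wells, left the two open vessels untouched, and handed the job in at about 32 s.

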